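# Widen the ratchet shelf stop

### The job

Press down the release paddle behind the jaw of the shelf stop all the way until it snaps over and stays down, then push the sliding jaw back along its bar, away from the notebooks, until its upright plate stands in line with the spring clip on the base's front edge. Touch and push only: do not grip the jaw plate, leave everything else where it stands, and finish clear of everything.

Things in the scene. Friction and masses are not known exactly. Their poses are not given: they have to be found in the camera images.
- base: Fixed shelf stop, 125 x 480 mm plate with a toothed bar on it, 26 mm high. Origin on the shelf below the bar's axis. +y: along the bar, the way the jaw is pushed back; -x: the robot's side. Plate spans x -80 to 45, y -230 to 250 mm. At its -y end (y -226 to -150) a 28 mm deck with two notebooks (tops 108 mm above the shelf) and a fixed end plate 110 mm tall.
- jaw (a joint): How far the jaw stands back along the bar, m: -0.02 to 0.215, grows towards base +y; plate mid-plane at base y = joint - 0.065. Starts at 0 to 0.04. Paddle up: the ratchet blocks pushing back after a few mm of play (do not force it). Paddle down: slides either way with about 2.5 N of friction and stays where left.
- jaw_top (a point): Middle of the top edge of the jaw's upright plate, at mid-thickness, 100 mm above the shelf. Axes as the base's. Plate: 110 mm wide (across the bar), 8 mm thick, 30 to 100 mm above the shelf; a 9 mm bridge, 92 mm high, stiffens its back (+y). Push back on its free -y face, which looks to the notebooks: 95 to 145 mm of free room there at the start.
- release (a joint): Angle of the release paddle, rad: 0 to 0.14 up (ratchet engaged) to 0.40 pressed down (pawl lifted clear). Over-centre: pressed at its middle it resists with up to about 7 N, less and less past 0.12 rad, and gives way beyond 0.20 rad; pressed to its stop it stays down by itself. Let go part-way it may spring back or stop there.
- paddle (a point): Middle of the top of the release paddle, a flat ribbed plastic pad 60 mm (across the bar) x 42 mm (along the bar), 81 mm to +y of the jaw plate. Its top is 51 to 56 mm above the shelf when up; pressed, its middle goes down by about 15 mm and 10 mm to +y (turning about a pin 31 mm nearer the plate, 24.5 mm above the shelf).
- clip: Spring clip of bent steel, 20 mm wide (along the bar), biting the front (robot-side) edge of the base plate, with a wire grip towards the robot; all below 33 mm. Fixed. Origin at its middle, on the shelf, at base x = -80 mm; axes as the base's. It marks where the jaw plate's mid-plane must come to stand; it does not stop the jaw.
- notebook_a: Bystander: small hard-cover notebook standing on its long edge, 105 x 20 x 80 mm; origin at the middle of its underside
- notebook_b: Bystander: small hard-cover notebook standing on its long edge, 105 x 24 x 80 mm; origin at the middle of its underside
- cup: Bystander: ceramic cup, 80 mm across, 90 mm tall; origin at the middle of its underside
- jar: Bystander: screw-top jar, 64 mm across, 70 mm tall; origin at the middle of its underside
- bottle: Bystander: small bottle, 52 mm across, 95 mm tall; origin at the middle of its underside
- padlock: Bystander: steel padlock lying flat, 45 x 50 x 20 mm, with a shackle; origin at the middle of its underside
- brush: Bystander: wooden hair brush lying on its bristles, 220 mm long, 52 mm wide, 32 mm tall; origin at the middle of its underside
Not all that is in view belongs to the job. What is shaped like the clip but brown is not meant.

How it is judged:
By the outcome, as a careful person would: the job done as asked, in the order asked, and still so for the second after the job is handed in, with the robot touching nothing.
It also fails if it takes over 43 s, if anything falls off the work surface, if the arm or the gripper's body presses on something with over 40 N, if the wrist force passes 120 N, or if a joint passes its speed limit or range.

### The arm

A 7-joint arm with a two-finger parallel gripper is mounted at the origin on the work surface. World frame = base frame: x ahead of the robot, y to its left, z up, the work surface at z = 0. Lengths are in m, angles in rad, forces in N, time in s.
With the tool pointing down it reaches from about 0.4 to 0.925 m from the base axis. Payload 5.6 kg.
Tool frame: the origin (TCP) lies on the front face of the gripper's body, between the roots of the fingers; the fingertips stand 73 mm ahead of it and the grasp point (between the pads) lies 54 mm ahead of it (r.grip_point_offset is the z of the grasp point in the tool frame, in m); z points along the fingers, x is the direction in which the jaws open and shut, and the axes are right-handed (so a half turn about z gives the same grasp; the last joint's range is limited). The gripper opens to 85 mm and grips with 20 to 120 N. Pads are 22 mm wide; open, the fingers measure 114 mm over their backs; the gripper's body (76 mm by 85 mm) begins 54 mm behind the grasp point. The pads swing forward as they close: fully open they stand 13 mm farther back than shut.
Start: joints at [1.265, 0.468, -0.012, 1.603, 0.006, 1.071, -0.056], TCP at [0.169, -0.628, 0.304] pointing down, gripper open.
Joint ranges: [-2.53, 2.53], [-0.31, 2.02], [-1.57, 1.55], [0.28, 2.44], [-1.29, 4.43], [0.15, 1.84], [-2.92, 2.92]. Speed limits (rad/s): [2.57, 2.57, 3.14, 3.14, 3.14, 3.14, 3.14].

### API

Orientations are given as a unit quaternion [w, x, y, z].
In Python, from cell import r gives the robot as it stands. The module is installed in compiled form; this text tells all that it offers.
- The arm moves only by the shell command python3 -m inch 'ROWS'. ROWS is JSON, a list of rows, each an object with "rot": the turn, a rotation vector about the world's x, y, z in degrees, a list of three; "xyz": the shift along the world's x, y, z in mm, a list of three; "claw": the finger opening in mm, from 0 to 85.4. A call has 1 to 8 rows; each row shifts and turns the pose as measured when the row begins; what a row does not reach is not made up. A row lasts 1/10 s, in which the tool goes at most 50 mm and 8.59 degrees, less where a joint would pass 70% of its speed; a pose out of reach is approached as far as the arm can. A call is refused whole if a number of a shift passes 50 or a number of a turn 8.59, either way. A call with a gripper value outside its range is refused whole. The fingers move at their own pace and stop on an object; the grip force is fixed at half the most. Time passes only in rows, so rows that do not move let the fingers close. It gives the time, the measured TCP pose, the force and the opening at its end, in the units of the state.
- r.sense(): the state, without advancing time (a new reading comes with each control period).
- r.capture(name): name is "side" or "top"; returns a dict with "img" (420x560x3 uint8, red, green, blue), "fx", "fy", "cx", "cy" (pixels), "D" ([k1, k2, p1, p2, k3] as OpenCV has them; the pictures are not rectified), "xyz" and "rotation" of the camera in the world. Camera axes: x right, y down, z forward; pixel columns grow to the right and rows downward; lengths in m; the calibration is good to about 2 mm. A picture is of the moment at which its call begins. There is no depth.
- r.finish_job(): hands the job in, once; it reports no verdict.
Trained networks look in a picture, given as the dict that the camera call returned (one of the last four; its "shot" number tells which), for a name from the list of things; names that differ only in an ending like _2 or _b are one class to them, and where a whole thing is asked for, a point or a joint stands for the part that bears it (a point fixed in the world has none). Each returns a list of dicts, best first, with "conf" (0 to 1); they miss things now and then, are a little off and sometimes report something else, mostly with a low value. They report only what shows in the picture. A call takes as long as a camera call. They do not tell look-alikes from the thing itself.
- r.cut_out(picture, query): "region" (420x560 bool, what is visible of it) and "bbox" ([left, top, right, bottom] in pixels, round what is visible of it).
The state is a dict: "time": time; "joint_pos": joint angles; "qvel": joint speeds; "effort": joint torques, N m; "tool_pos": TCP position; "eef_rot": TCP orientation; "wrist_force": force on the tool from outside, world axes, zero at the start; "ft_torque": the same for the moment, N m; "width": finger opening in m.
Only numpy, scipy, OpenCV 4.12 (cv2) and the standard library are available. Lean on these libraries where they do the work, as an engineer would, in place of code of your own. Each camera call takes 0.05 s, during which the arm holds its last target. There are 200 camera calls.

## Working session

There is one attempt and no reset: what is moved stays moved. The work goes in short steps, Python scripts to look and compute and a shell command to move; the robot and the scene stay as the last step left them, time stands still between calls to the robot, and variables do not carry over. Pictures are saved under pics/ and viewed, about 8 in all and at most 12, crops included, and the job is handed in when it is done.

```bash
mkdir -p pics; cat > h.py <<'E'
import numpy as np, cv2
from cell import r
from scipy.spatial.transform import Rotation as R
def rotm(c):
    q=np.array(c["rotation"],float)
    return q if q.shape==(3,3) else R.from_quat(q[[1,2,3,0]]).as_matrix()
def K(c): return np.array([[c["fx"],0,c["cx"]],[0,c["fy"],c["cy"]],[0,0,1.]])
def ray(c,uv,z):
    p=cv2.undistortPoints(np.array(uv,float).reshape(-1,1,2),K(c),np.array(c["D"],float)).reshape(-1,2)
    d=np.c_[p,np.ones(len(p))]@rotm(c).T; o=np.array(c["xyz"],float)
    return o+d*((z-o[2])/d[:,2])[:,None]
def proj(c,X):
    M=rotm(c).T; t=-M@np.array(c["xyz"],float)
    return cv2.projectPoints(np.array(X,float).reshape(-1,1,3),cv2.Rodrigues(M)[0],t,K(c),np.array(c["D"],float))[0].reshape(-1,2)
def save(c,n,box=None,s=1):
    im=c["img"][...,::-1]
    if box: im=im[box[1]:box[3],box[0]:box[2]]
    cv2.imwrite("pics/"+n,cv2.resize(im,None,fx=s,fy=s,interpolation=cv2.INTER_CUBIC))
E
python3 - <<'E'
from h import *
for n in("top","side"):
    c=r.capture(n); save(c,n+"0.png"); print(n,c["xyz"],c["rotation"],c["fx"],c["shot"])
    for q in("base","jaw","jaw_top","release","paddle","clip","notebook_a","cup","jar","bottle","padlock","brush"):
        print(q,[(round(d["conf"],2),[int(v) for v in d["bbox"]]) for d in r.cut_out(c,q)][:4])
s=r.sense();print(s)
E
```

```text
top [ 0.41004254 -0.02181286  1.23324757] [-0.03924167  0.71359586 -0.69818484  0.0421777 ] 481.24814535974144 1
base [(0.7, [192, 196, 389, 256])]
jaw [(0.79, [272, 195, 323, 241]), (0.73, [313, 266, 344, 291])]
jaw_top [(0.69, [276, 199, 319, 243])]
release [(0.83, [275, 203, 308, 226])]
paddle [(0.6, [275, 204, 308, 227])]
clip [(0.73, [256, 273, 263, 295]), (0.67, [271, 244, 276, 262]), (0.47, [190, 286, 205, 301])]
notebook_a [(0.9, [373, 202, 384, 247]), (0.7, [358, 199, 375, 244])]
cup [(0.65, [255, 153, 288, 184])]
jar [(0.78, [398, 224, 429, 250]), (0.5, [273, 200, 320, 244]), (0.18, [205, 150, 228, 174])]
bottle [(0.63, [204, 149, 226, 175]), (0.46, [274, 195, 321, 241])]
padlock [(0.79, [314, 266, 344, 292])]
brush [(0.79, [310, 160, 398, 184]), (0.5, [274, 195, 319, 238])]
side [0.29689875 0.62029063 0.76482456] [ 0.07628318 -0.18031333  0.89626073 -0.39797574] 523.6931191172897 2
base [(0.68, [212, 142, 364, 366])]
jaw [(0.81, [272, 188, 333, 252]), (0.47, [312, 267, 342, 281])]
jaw_top [(0.78, [268, 189, 335, 258])]
release [(0.71, [270, 226, 308, 251])]
paddle [(0.75, 
[... 429 characters left out ...]
1])]
{'time': 1.3, 'joint_pos': array([ 1.26502035,  0.46750738, -0.01159429,  1.60274646,  0.00596831,
        1.07141007, -0.05627837]), 'qvel': array([ 0.00107947, -0.00100358,  0.00113595, -0.00146398,  0.0010488 ,
        0.00131541,  0.00074293]), 'effort': array([-7.40765754e-04, -5.32230020e+01,  2.15000147e-02, -2.51623785e+01,
        1.16161609e-02,  1.26434930e-03, -4.21467030e-05]), 'tool_pos': array([ 0.16880361, -0.6276777 ,  0.30386629]), 'eef_rot': array([-4.43015166e-06,  7.93629281e-01, -6.08401647e-01, -1.92228606e-05]), 'wrist_force': array([-0.20342566, -0.38171833, -0.29153316]), 'ft_torque': array([ 0.00765811, -0.01723365, -0.0207376 ]), 'width': 0.08546483245855928}
```

View both.

```bash
python3 - <<'E'
import cv2
a=cv2.imread("pics/top0.png")[140:310,180:440]; b=cv2.imread("pics/side0.png")[130:400,150:410]
cv2.imwrite("pics/v1.png",cv2.resize(a,None,fx=3,fy=3,interpolation=2)); cv2.imwrite("pics/v2.png",cv2.resize(b,None,fx=2.2,fy=2.2,interpolation=2))
E
```

```text
(no output)
```

View pics/v1.png

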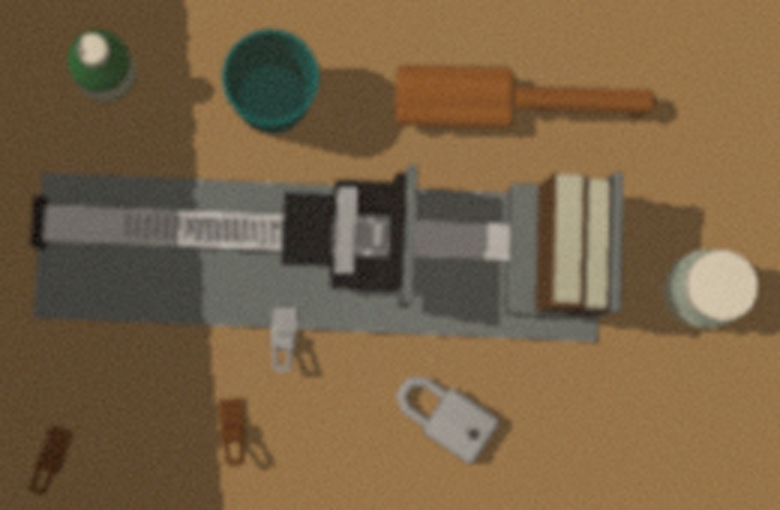

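View pics/v2.png

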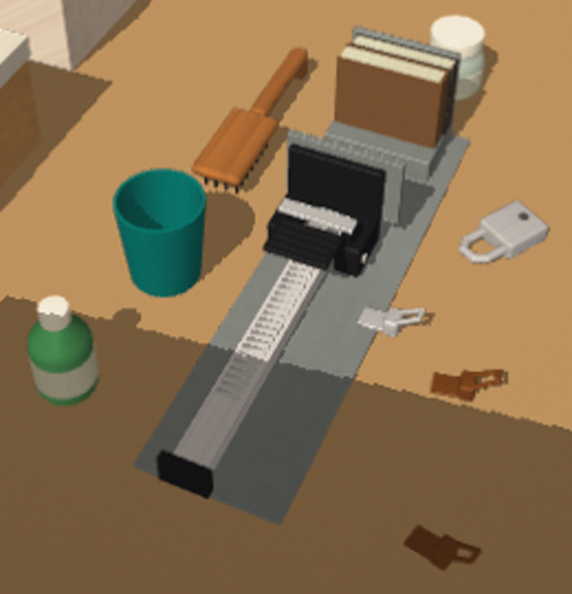

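```bash
python3 - <<'E'
from h import *
c=r.capture("top"); f=lambda x,y:(180+x/3,140+y/3)
C=ray(c,[f(42,174),f(36,317),f(597,341)],.004); print("corners",C.round(4))
# base frame fit: corners (45,250),(-80,250),(-80,-230)
B=np.array([[45,250],[-80,250],[-80,-230]])/1000
th=np.arctan2(*(C[1]-C[2])[[1,0]])-np.pi/2
Rm=np.array([[np.cos(th),-np.sin(th)],[np.sin(th),np.cos(th)]])
t=(C[:,:2]-B@Rm.T).mean(0); print("th",np.degrees(th),"t",t,(C[:,:2]-t)@Rm)
print("clip", (ray(c,[f(284,340),f(284,318)],.02)[:,:2]-t)@Rm)
P=ray(c,[f(411,168),f(407,303),f(403,303)],.1); print("platetop",P,(P[:,:2]-t)@Rm)
P=ray(c,[f(285,195),f(285,264),f(333,230)],.052); print("paddle",P,(P[:,:2]-t)@Rm)
s=r.capture("side")
g=lambda x,y:(150+x/2.2,130+y/2.2)
C=ray(s,[g(135,465),g(282,522),g(470,138)],.004);print("side corners",C,(C[:,:2]-t)@Rm)
print("clip", (ray(s,[g(378,320)],.02)[:,:2]-t)@Rm)
P=ray(s,[g(290,133),g(405,165)],.1);print("plate",P,(P[:,:2]-t)@Rm)
P=ray(s,[g(268,230),g(330,258),g(265,246),g(325,265)],.05);print("pad",P,(P[:,:2]-t)@Rm)
q=r.sense()["eef_rot"];print(R.from_quat(q[[1,2,3,0]]).as_matrix().round(3))
E
```

```text
corners [[ 0.5893  0.2     0.004 ]
 [ 0.4666  0.1998  0.004 ]
 [ 0.4566 -0.2768  0.004 ]]
th -1.1969758685003902 t [ 0.54059137 -0.04978866] [[ 0.04347386  0.25071715]
 [-0.07923693  0.24803041]
 [-0.07923693 -0.22874756]]
clip [[-0.09033677  0.03665776]
 [-0.07194307  0.03746754]]
platetop [[ 0.58665888 -0.10959709  0.1       ]
 [ 0.47940437 -0.10784133  0.1       ]
 [ 0.4793352  -0.10470044  0.1       ]] [[ 0.04730683 -0.05883305]
 [-0.05996095 -0.05931817]
 [-0.06009571 -0.05617941]]
paddle [[ 0.5692892  -0.00960132  0.052     ]
 [ 0.51216217 -0.01091458  0.052     ]
 [ 0.54110646 -0.04977284  0.052     ]] [[ 2.78520770e-02  4.07780619e-02]
 [-2.92350553e-02  3.82717270e-02]
 [ 5.14650861e-04  2.65750432e-05]]
side corners [[ 0.58810955  0.19881575  0.004     ]
 [ 0.46455609  0.20039708  0.004     ]
 [ 0.45568134 -0.2793723   0.004     ]] [[ 0.04231455  0.2495428 ]
 [-0.08124498  0.2485428 ]
 [-0.08009557 -0.23130728]]
clip [[-0.08168369  0.04807324]]
plate [[ 0.58600601 -0.10923727  0.1       ]
 [ 0.47807347 -0.10861208  0.1       ]] [[ 0.0466466  -0.05848694]
 [-0.06127545 -0.06011656]]
pad [[ 0.57584488 -0.03511009  0.05      ]
 [ 0.51388578 -0.02470332  0.05      ]
 [ 0.57061106 -0.01618043  0.05      ]
 [ 0.51489495 -0.01539649  0.05      ]] [[ 0.03493919  0.0154118 ]
 [-0.02722378  0.02452199]
 [ 0.02931108  0.034228  ]
 [-0.02640924  0.03384788]]
[[ 0.26  -0.966 -0.   ]
 [-0.966 -0.26  -0.   ]
 [ 0.     0.    -1.   ]]
```

```bash
python3 -m inch '[{"rot":[0,0,-8],"xyz":[25,40,0],"claw":0},{"rot":[0,0,-8.2],"xyz":[25,40,0],"claw":0},{"rot":[0,0,0],"xyz":[25,40,0],"claw":0},{"rot":[0,0,0],"xyz":[25,40,0],"claw":0},{"rot":[0,0,0],"xyz":[25,40,0],"claw":0},{"rot":[0,0,0],"xyz":[25,40,0],"claw":0},{"rot":[0,0,0],"xyz":[25,40,0],"claw":0},{"rot":[0,0,0],"xyz":[25,40,0],"claw":0}]'; python3 -c "
from h import *
s=r.sense();print(s['tool_pos'],R.from_quat(s['eef_rot'][[1,2,3,0]]).as_matrix().round(3),s['width'],s['joint_pos'])"
```

```text
time: 2.2
tool_pos: [0.3677, -0.3015, 0.3042]
eef_rot: [-0.002, -0.692, 0.722, -0.002]
wrist_force: [0.5, -0.7, 0.1]
width: -0.0001
[ 0.3677045  -0.30148361  0.30421772] [[-0.042 -0.999 -0.   ]
 [-0.999  0.042 -0.006]
 [ 0.006  0.    -1.   ]] -0.00010162745791657234 [ 0.74086461  0.17902715 -0.14137271  2.01080387  0.03707259  0.95091841
 -1.03265254]
```

```bash
python3 - <<'E'
import cv2
a=cv2.imread("pics/top0.png")[190:270,250:340]; b=cv2.imread("pics/side0.png")[180:300,255:385]
a=cv2.resize(a,(675,600),interpolation=2)[:, :400]; b=cv2.resize(b,(400,369),interpolation=2)
import numpy as np
o=np.zeros((600,800,3),np.uint8); o[:,:400]=a; o[:369,400:]=b
cv2.imwrite("pics/v3.png",o)
E
```

```text
(no output)
```

View pics/v3.png

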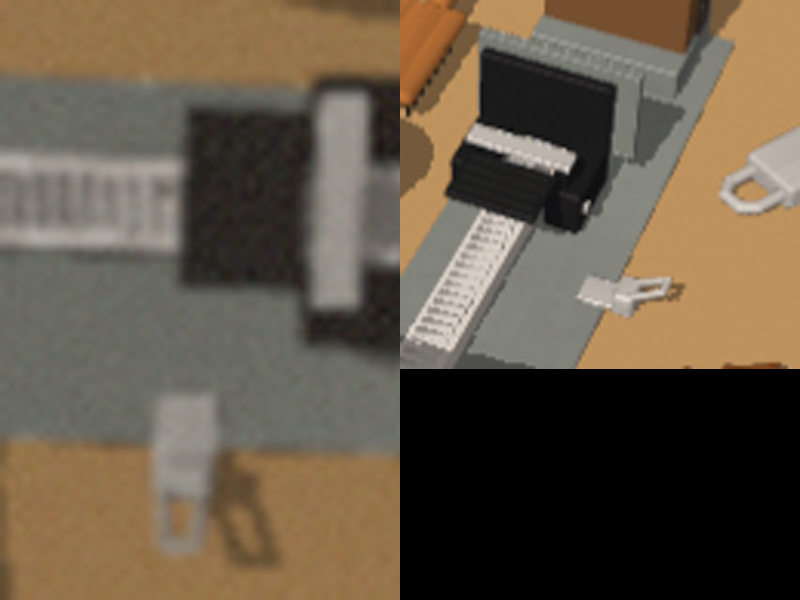

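```bash
python3 -m inch '[{"rot":[0,0,0.6],"xyz":[25,40,0],"claw":0},{"rot":[0,0,0.6],"xyz":[25,40,0],"claw":0},{"rot":[0,0,0],"xyz":[25,40,0],"claw":0},{"rot":[0,0,0],"xyz":[25,40,0],"claw":0},{"rot":[0,0,0],"xyz":[25,40,0],"claw":0},{"rot":[0,0,0],"xyz":[25,40,0],"claw":0},{"rot":[0,0,0],"xyz":[23,37,-10],"claw":0},{"rot":[0,0,0],"xyz":[0,0,-45],"claw":0}]'
python3 -m inch '[{"rot":[0,0,0],"xyz":[0,0,-40],"claw":0},{"rot":[0,0,0],"xyz":[0,0,-30],"claw":0},{"rot":[0,0,0],"xyz":[0,0,-10],"claw":0},{"rot":[0,0,0],"xyz":[0,0,0],"claw":0}]'
```

```text
time: 3.0
tool_pos: [0.5524, -0.0048, 0.2575]
eef_rot: [0.006, -0.702, 0.712, -0.01]
wrist_force: [1.2, -0.3, -1.4]
width: -0.0
time: 3.4
tool_pos: [0.5509, -0.0021, 0.1709]
eef_rot: [0.004, -0.704, 0.71, -0.007]
wrist_force: [-0.3, -0.4, 0.1]
width: -0.0
```

Overshot slightly; correct to (0.541, -0.023) and come lower, then look.

```bash
python3 -m inch '[{"rot":[0,0,0],"xyz":[-10,-21,-8],"claw":0},{"rot":[0,0,0],"xyz":[0,0,-10],"claw":0},{"rot":[0,0,0],"xyz":[0,0,0],"claw":0}]'
python3 - <<'E'
from h import *
s=r.sense();p=s['tool_pos'];M=R.from_quat(s['eef_rot'][[1,2,3,0]]).as_matrix();print(p,M.round(3),"tip",p+M[:,2]*.073)
c=r.capture("side");save(c,"v4.png",(240,110,400,310),3);print(proj(c,[p+M[:,2]*.073]))
t=np.array([.54059,-.04979]);th=np.radians(-1.197);Rm=np.array([[np.cos(th),-np.sin(th)],[np.sin(th),np.cos(th)]])
for z in(.004,.012,.02):print("clip",z,(ray(c,[(321.6,275.9)],z)[:,:2]-t)@Rm)
print("paddle now",[(d['conf'],d['bbox']) for d in r.cut_out(c,'paddle')])
E
```

```text
time: 3.7
tool_pos: [0.5434, -0.0237, 0.1566]
eef_rot: [0.006, -0.704, 0.71, -0.01]
wrist_force: [0.1, 0.2, 0.4]
width: 0.0002
[ 0.54336579 -0.02373819  0.15655493] [[-0.008 -1.     0.023]
 [-1.     0.008 -0.005]
 [ 0.005 -0.023 -1.   ]] tip [ 0.54505579 -0.02409926  0.08357539]
[[284.79303855 230.21503553]]
clip 0.004 [[-0.07790736  0.03603347]]
clip 0.012 [[-0.07979719  0.04264535]]
clip 0.02 [[-0.08168702  0.04925723]]
paddle now [(0.79, [273.2, 227.7, 305.2, 250.4]), (0.54, [163.0, 264.1, 196.3, 314.9])]
```

View pics/v4.png

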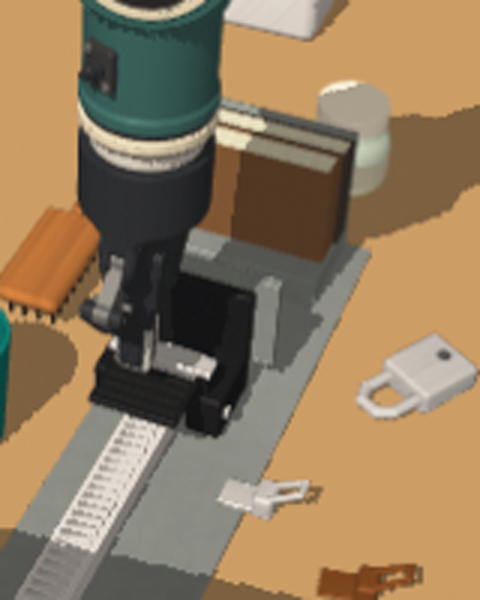

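```bash
python3 -m inch '[{"rot":[0,0,0],"xyz":[-3,1,-12],"claw":0},{"rot":[0,0,0],"xyz":[0,0,-10],"claw":0},{"rot":[0,0,0],"xyz":[0,0,-5],"claw":0}]'
python3 -m inch '[{"rot":[0,0,0],"xyz":[0,1,-5],"claw":0},{"rot":[0,0,0],"xyz":[0,2,-4],"claw":0}]'
python3 -m inch '[{"rot":[0,0,0],"xyz":[0,2,-4],"claw":0},{"rot":[0,0,0],"xyz":[0,2,-4],"claw":0}]'
```

```text
time: 4.1
tool_pos: [0.5426, -0.0218, 0.1312]
eef_rot: [0.009, -0.704, 0.71, -0.012]
wrist_force: [0.1, 0.1, 0.7]
width: -0.0001
time: 4.3
tool_pos: [0.5428, -0.0173, 0.1221]
eef_rot: [0.009, -0.705, 0.709, -0.012]
wrist_force: [-3.1, 0.9, 7.6]
width: 0.0
time: 4.5
tool_pos: [0.5429, -0.0125, 0.114]
eef_rot: [0.009, -0.705, 0.709, -0.012]
wrist_force: [0.2, 0.1, 3.0]
width: -0.0002
```

```bash
python3 -m inch '[{"rot":[0,0,0],"xyz":[0,0,-4],"claw":0},{"rot":[0,0,0],"xyz":[0,0,-4],"claw":0}]'
python3 -m inch '[{"rot":[0,0,0],"xyz":[0,0,-3],"claw":0},{"rot":[0,0,0],"xyz":[0,0,-3],"claw":0}]'
```

```text
time: 4.7
tool_pos: [0.5439, -0.0116, 0.1096]
eef_rot: [0.008, -0.705, 0.709, -0.013]
wrist_force: [-16.3, -1.4, 52.0]
width: 0.0002
time: 4.9
tool_pos: [0.5439, -0.0114, 0.1104]
eef_rot: [0.006, -0.705, 0.709, -0.014]
wrist_force: [-12.8, -0.2, 34.7]
width: 0.0
```

```bash
python3 -m inch '[{"rot":[0,0,0],"xyz":[0,0,8],"claw":0},{"rot":[0,0,0],"xyz":[0,0,25],"claw":0},{"rot":[0.8,1.2,0],"xyz":[0,0,45],"claw":0},{"rot":[0,0,0],"xyz":[0,-20,45],"claw":0},{"rot":[0,0,0],"xyz":[0,-45,0],"claw":0},{"rot":[0,0,0],"xyz":[0,-45,0],"claw":0},{"rot":[0,0,0],"xyz":[0,-35,0],"claw":0},{"rot":[0,0,0],"xyz":[0,0,0],"claw":0}]'
python3 - <<'E'
from h import *
s=r.sense();p=s['tool_pos'];M=R.from_quat(s['eef_rot'][[1,2,3,0]]).as_matrix();print(p,M.round(3),"tip",p+M[:,2]*.073)
c=r.capture("side");save(c,"v5.png",(240,110,400,310),3);
print("paddle now",[(d['conf'],d['bbox']) for d in r.cut_out(c,'paddle')])
E
```

```text
time: 5.7
tool_pos: [0.5438, -0.1588, 0.2387]
eef_rot: [-0.005, 0.708, -0.706, 0.003]
wrist_force: [0.2, -0.1, -0.8]
width: 0.0001
[ 0.5438119  -0.15876611  0.23871765] [[ 0.002 -1.     0.011]
 [-1.    -0.002  0.002]
 [-0.002 -0.011 -1.   ]] tip [ 0.54461071 -0.15858803  0.16572224]
paddle now [(0.6, [267.9, 230.1, 303.9, 261.3])]
```

View pics/v5.png

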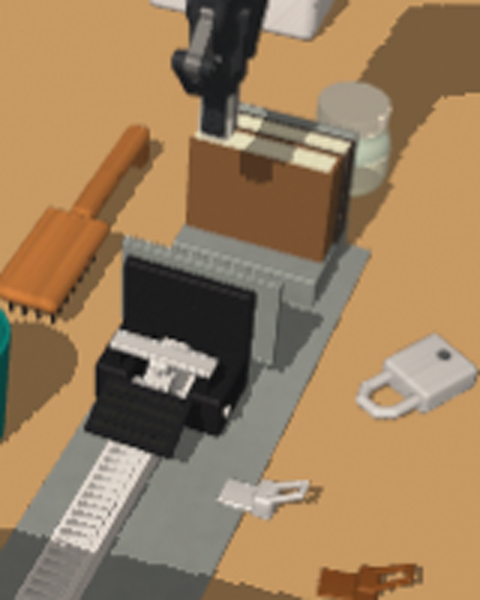

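```bash
python3 -m inch '[{"rot":[0,0,-1],"xyz":[-3,0,-45],"claw":0},{"rot":[0,0,0],"xyz":[0,0,-40],"claw":0},{"rot":[0,0,0],"xyz":[0,0,-15],"claw":0},{"rot":[0,0,0],"xyz":[0,0,0],"claw":0}]'
python3 -m inch '[{"rot":[0,0,0],"xyz":[0,10,0],"claw":0},{"rot":[0,0,0],"xyz":[0,10,0],"claw":0}]'
python3 -m inch '[{"rot":[0,0,0],"xyz":[0,6,0],"claw":0},{"rot":[0,0,0],"xyz":[0,6,0],"claw":0}]'
```

```text
time: 6.2
tool_pos: [0.5426, -0.1455, 0.1359]
eef_rot: [0.008, -0.707, 0.707, -0.002]
wrist_force: [0.2, 0.1, -0.6]
width: -0.0002
time: 6.4
tool_pos: [0.5429, -0.1236, 0.1361]
eef_rot: [-0.008, 0.707, -0.707, 0.002]
wrist_force: [-0.6, -3.1, -1.6]
width: 0.0
time: 6.6
tool_pos: [0.5433, -0.1099, 0.1377]
eef_rot: [-0.008, 0.708, -0.706, 0.003]
wrist_force: [-0.8, -3.1, -1.9]
width: -0.0001
```

```bash
python3 -m inch '[{"rot":[0,0,0],"xyz":[0,8,0],"claw":0},{"rot":[0,0,0],"xyz":[0,8,0],"claw":0},{"rot":[0,0,0],"xyz":[0,8,0],"claw":0},{"rot":[0,0,0],"xyz":[0,8,0],"claw":0},{"rot":[0,0,0],"xyz":[0,8,0],"claw":0},{"rot":[0,0,0],"xyz":[0,5,0],"claw":0},{"rot":[0,0,0],"xyz":[0,2,0],"claw":0},{"rot":[0,0,0],"xyz":[0,0,0],"claw":0}]'
python3 - <<'E'
from h import *
s=r.sense();p=s['tool_pos'];print(p)
c=r.capture("side");d=r.capture("top")
for k in(c,d):
  for q in("jaw_top","clip"):
    print(q,[(round(x['conf'],2),np.round(x['bbox'])) for x in r.cut_out(k,q)][:3])
a=cv2.resize(c["img"][150:300,240:380],(560,600),interpolation=2)[:,:400]
b=cv2.resize(d["img"][190:270,240:310],None,fx=5.7,fy=5.7,interpolation=2)[:600,:400]
o=np.zeros((600,800,3),np.uint8);o[:,:400]=a;o[:b.shape[0],400:400+b.shape[1]]=b
cv2.imwrite("pics/v6.png",o[...,::-1])
E
```

```text
time: 7.4
tool_pos: [0.5442, -0.058, 0.1394]
eef_rot: [-0.009, 0.708, -0.706, 0.004]
wrist_force: [0.1, -3.2, -2.3]
width: -0.0
[ 0.54422795 -0.05802736  0.13940863]
jaw_top [(0.67, array([252., 211., 322., 294.]))]
clip [(0.79, array([345., 298., 380., 315.])), (0.74, array([336., 369., 368., 389.])), (0.61, array([314., 268., 341., 280.]))]
jaw_top []
clip [(0.7, array([190., 286., 206., 301.])), (0.55, array([255., 274., 262., 288.])), (0.41, array([270., 244., 278., 263.]))]
```

View pics/v6.png

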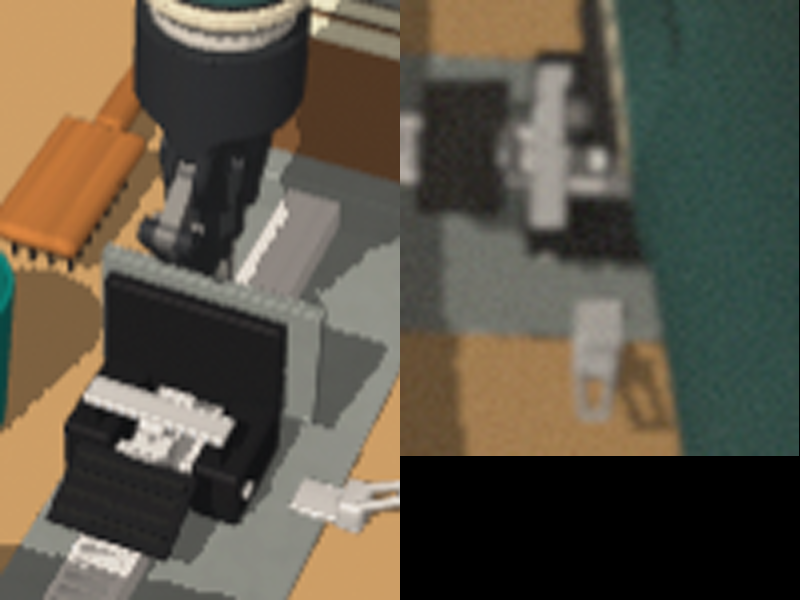

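```bash
cat >> h.py <<'E'
t=np.array([.54059,-.04979]);th=np.radians(-1.197);Rm=np.array([[np.cos(th),-np.sin(th)],[np.sin(th),np.cos(th)]])
def tob(P): return (np.atleast_2d(P)[:,:2]-t)@Rm
def tow(b,z): b=np.atleast_2d(b); return np.c_[b@Rm.T+t,np.full(len(b),z)]
E
python3 - <<'E'
from h import *
c=r.capture("side"); g=lambda x,y:(240+x/4,150+y/4)
print(tob(ray(c,[g(110,247),g(325,304),g(104,262),g(322,318)],.1)).round(4))
print("plate bottom corner",tob(ray(c,[g(316,415)],.03)).round(4))
# clip model: 20 mm wide, at candidate y; project the biting part's edges
d=r.capture("top")
for y in(.036,.038,.040):
  print(y,[ (np.array([4,4])*(proj(c,tow([[x,y+dy] for x in(-.08,) for dy in(-.01,.01)],z))-[240,150])).round().tolist() for z in(.012,.02)], ((proj(d,tow([[-.08,y-.01],[-.08,y+.01]],.015))-[240,190])*5.7+[400,0]).round().tolist())
print("TCP base",tob(r.sense()['tool_pos']))
for k,box,s,n in((d,(255,235,295,270),10,0),):
  save(k,"v7.png",box,14)
E
```

```text
[[ 0.0466  0.0092]
 [-0.0588  0.0039]
 [ 0.0449  0.0197]
 [-0.0607  0.013 ]]
plate bottom corner [[-0.0603  0.0076]]
0.036 [[[339.0, 479.0], [324.0, 509.0]], [[340.0, 468.0], [325.0, 498.0]]] [[623.0, 339.0], [578.0, 337.0]]
0.038 [[[338.0, 482.0], [323.0, 512.0]], [[339.0, 471.0], [324.0, 501.0]]] [[618.0, 339.0], [573.0, 337.0]]
0.04 [[[336.0, 485.0], [321.0, 515.0]], [[337.0, 474.0], [322.0, 504.0]]] [[614.0, 339.0], [569.0, 337.0]]
TCP base [[ 0.00390636 -0.00857233]]
```

View pics/v7.png

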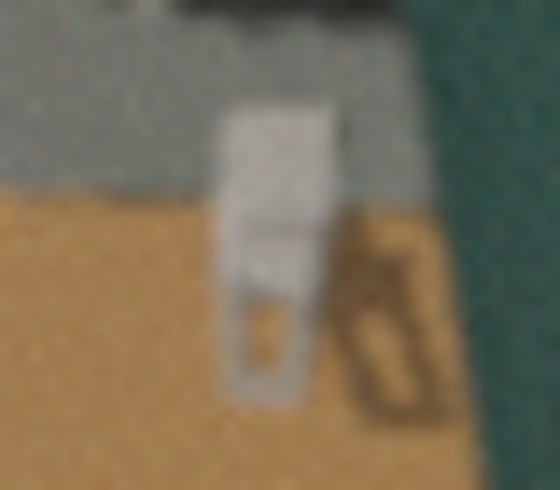

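```bash
python3 -m inch '[{"rot":[0,0,0],"xyz":[-1,6,0],"claw":0},{"rot":[0,0,0],"xyz":[-1,6,0],"claw":0},{"rot":[0,0,0],"xyz":[0,4,0],"claw":0},{"rot":[0,0,0],"xyz":[0,0,0],"claw":0}]'
python3 -m inch '[{"rot":[0,0,0],"xyz":[0,-8,0],"claw":0},{"rot":[0,0,0],"xyz":[0,-20,0],"claw":0},{"rot":[0,0,0],"xyz":[0,-10,45],"claw":0},{"rot":[0,0,0],"xyz":[0,-40,20],"claw":0},{"rot":[0,0,0],"xyz":[0,-45,0],"claw":0},{"rot":[0,0,0],"xyz":[0,-45,0],"claw":0},{"rot":[0,0,0],"xyz":[0,0,0],"claw":0}]'
python3 - <<'E'
from h import *
c=r.capture("side");d=r.capture("top")
a=cv2.resize(c["img"][190:300,240:340],None,fx=4,fy=4,interpolation=2)
b=cv2.resize(d["img"][190:270,250:300],None,fx=7,fy=7,interpolation=2)
print(a.shape,b.shape)
o=np.zeros((600,800,3),np.uint8);o[:a.shape[0],:400]=a;o[:b.shape[0],400:400+b.shape[1]]=b
cv2.imwrite("pics/v8.png",o[...,::-1])
E
```

```text
time: 8.2
tool_pos: [0.5433, -0.0432, 0.1399]
eef_rot: [-0.01, 0.707, -0.707, 0.006]
wrist_force: [0.8, -0.8, -0.2]
width: 0.0001
time: 8.9
tool_pos: [0.5404, -0.214, 0.2067]
eef_rot: [-0.009, 0.71, -0.704, 0.003]
wrist_force: [0.4, 0.7, -0.0]
width: -0.0
(440, 400, 3) (560, 350, 3)
```

View pics/v8.png

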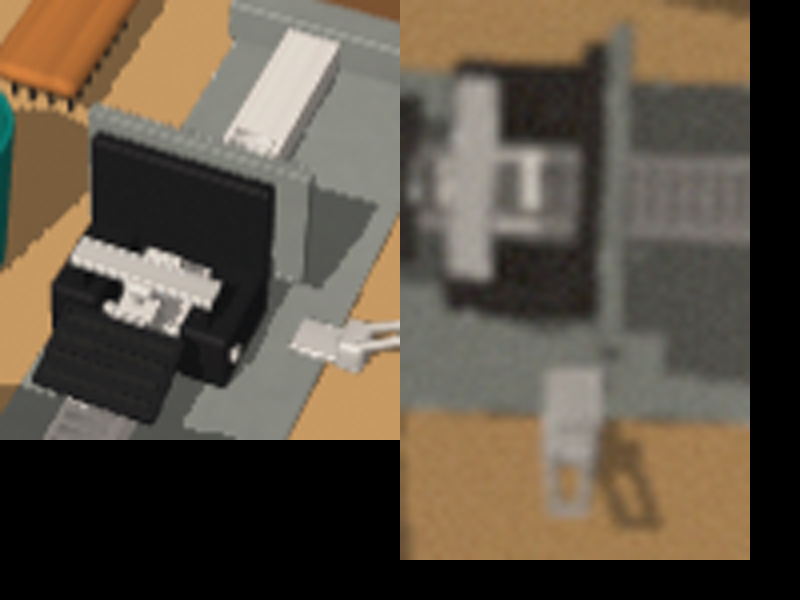

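```bash
python3 - <<'E'
from h import *
d=r.capture("top");c=r.capture("side")
f=lambda x,y:(250+(x-400+.5)/7-.5,190+(y+.5)/7-.5)
P=tob(ray(d,[f(621,28),f(609,328)],.1));print("plate top",P.round(4))
print("clip top",[tob(ray(d,[f(573,395),f(574,410)],z)).round(4).tolist() for z in(.01,.02)])
g=lambda x,y:(240+(x+.5)/4-.5,190+(y+.5)/4-.5)
print("plate side",tob(ray(c,[g(95,114),g(312,174)],.1)).round(4), "front bottom corner",tob(ray(c,[g(304,283)],.03)).round(4))
for z in(.008,.012,.016): print("clip side",z,tob(ray(c,[g(307,320),g(290,346),g(340,331),g(325,357)],z)).round(4).tolist())
# overlay predicted plate at clip
# sharper: column profile across the plate & clip in top picture
im=d["img"].astype(int)
print(im[250,268:282].tolist()); print(im[247,268:282].sum(1))
E
```

```text
plate top [[ 0.0495  0.0267]
 [-0.0528  0.0264]]
clip top [[[-0.0715, 0.0385], [-0.0769, 0.0379]], [[-0.072, 0.0384], [-0.0773, 0.0378]]]
plate side [[ 0.0463  0.0282]
 [-0.0592  0.0239]] front bottom corner [[-0.0604  0.0261]]
clip side 0.008 [[-0.0643, 0.0287], [-0.0627, 0.0471], [-0.0811, 0.0288], [-0.0801, 0.0468]]
clip side 0.012 [[-0.0653, 0.032], [-0.0637, 0.0504], [-0.082, 0.0321], [-0.0811, 0.05]]
clip side 0.016 [[-0.0663, 0.0354], [-0.0647, 0.0537], [-0.0829, 0.0355], [-0.082, 0.0533]]
[[156, 120, 80], [161, 128, 93], [169, 150, 130], [170, 162, 153], [160, 154, 145], [157, 153, 146], [156, 149, 141], [151, 146, 141], [153, 144, 138], [146, 142, 134], [129, 118, 109], [112, 98, 79], [111, 91, 67], [131, 106, 76]]
[324 334 385 463 471 476 473 473 458 458 420 356 353 338]
```

```bash
python3 -m inch '[{"rot":[0,0,0],"xyz":[0,45,0],"claw":0},{"rot":[0,0,0],"xyz":[0,45,0],"claw":0},{"rot":[0,0,0],"xyz":[1,25,0],"claw":0},{"rot":[0,0,0],"xyz":[0,0,0],"claw":0},{"rot":[0,0,0],"xyz":[0,0,-40],"claw":0},{"rot":[0,0,0],"xyz":[0,0,-22],"claw":0},{"rot":[0,0,0],"xyz":[0,0,0],"claw":0}]'
```

```text
time: 9.8
tool_pos: [0.5417, -0.0748, 0.1434]
eef_rot: [-0.012, 0.721, -0.693, -0.0]
wrist_force: [0.4, 0.6, 0.6]
width: 0.0001
```

```bash
python3 -m inch '[{"rot":[0,0,-3.5],"xyz":[0,8,-3],"claw":0},{"rot":[0,0,0],"xyz":[0,10,0],"claw":0},{"rot":[0,0,0],"xyz":[0,6,0],"claw":0},{"rot":[0,0,0],"xyz":[0,0,0],"claw":0}]'; python3 -m inch '[{"rot":[0,0,0],"xyz":[0,4,0],"claw":0},{"rot":[0,0,0],"xyz":[0,2,0],"claw":0},{"rot":[0,0,0],"xyz":[0,0,0],"claw":0}]'
```

```text
time: 10.2
tool_pos: [0.5422, -0.0486, 0.1424]
eef_rot: [0.013, -0.7, 0.714, -0.001]
wrist_force: [-0.2, -0.6, -0.5]
width: 0.0002
time: 10.5
tool_pos: [0.5427, -0.0433, 0.1437]
eef_rot: [0.013, -0.7, 0.714, -0.002]
wrist_force: [-0.4, -0.2, 0.5]
width: -0.0001
```

Just at contact; push the remaining ~11.5 mm to TCP y ≈ -0.0317.

```bash
python3 -m inch '[{"rot":[0,0,0],"xyz":[0,4,0],"claw":0},{"rot":[0,0,0],"xyz":[0,4,0],"claw":0},{"rot":[0,0,0],"xyz":[0,2,0],"claw":0},{"rot":[0,0,0],"xyz":[0,0,0],"claw":0}]'
```

```text
time: 10.9
tool_pos: [0.5429, -0.0351, 0.1438]
eef_rot: [0.012, -0.699, 0.715, -0.003]
wrist_force: [-0.1, -2.4, -0.0]
width: -0.0
```

```bash
python3 -m inch '[{"rot":[0,0,0],"xyz":[0,3,0],"claw":0},{"rot":[0,0,0],"xyz":[0,1,0],"claw":0},{"rot":[0,0,0],"xyz":[0,0,0],"claw":0}]'
python3 -m inch '[{"rot":[0,0,0],"xyz":[0,-8,0],"claw":0},{"rot":[0,0,0],"xyz":[0,-20,0],"claw":0},{"rot":[0,0,0],"xyz":[0,-10,45],"claw":0},{"rot":[0,0,0],"xyz":[0,-40,20],"claw":0},{"rot":[0,0,0],"xyz":[0,-45,0],"claw":0},{"rot":[0,0,0],"xyz":[0,-45,0],"claw":0},{"rot":[0,0,0],"xyz":[0,0,0],"claw":0}]'
python3 - <<'E'
from h import *
c=r.capture("side");d=r.capture("top")
a=cv2.resize(c["img"][190:300,240:340],None,fx=4,fy=4,interpolation=2)
b=cv2.resize(d["img"][190:270,250:300],None,fx=7,fy=7,interpolation=2)
o=np.zeros((600,800,3),np.uint8);o[:a.shape[0],:400]=a;o[:b.shape[0],400:400+b.shape[1]]=b
cv2.imwrite("pics/v9.png",o[...,::-1])
E
```

```text
time: 11.2
tool_pos: [0.543, -0.0311, 0.1438]
eef_rot: [0.012, -0.699, 0.715, -0.003]
wrist_force: [-0.8, -2.2, -0.3]
width: 0.0002
time: 11.9
tool_pos: [0.5422, -0.2018, 0.2114]
eef_rot: [0.014, -0.702, 0.712, -0.001]
wrist_force: [-0.9, 0.8, -1.0]
width: -0.0002
```

View pics/v9.png

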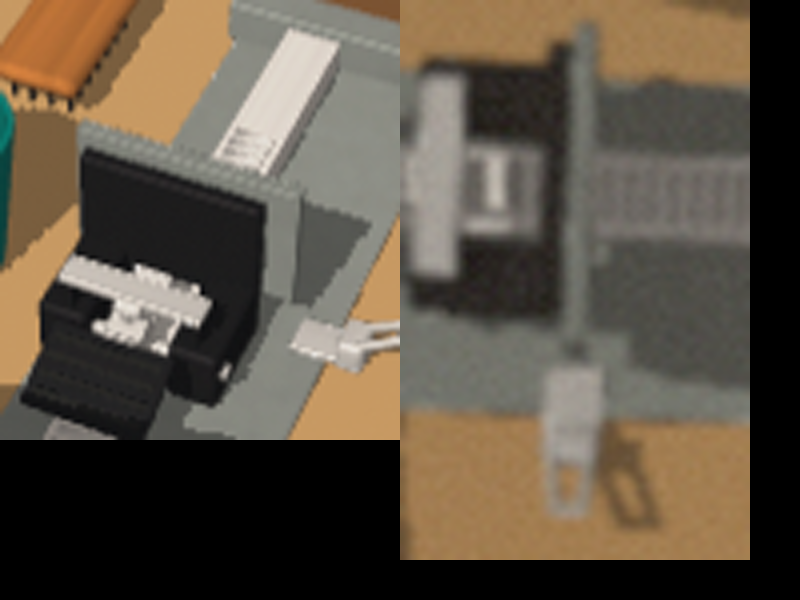

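```bash
python3 - <<'E'
from h import *
d=r.capture("top");c=r.capture("side")
f=lambda x,y:(250+(x-400+.5)/7-.5,190+(y+.5)/7-.5)
print("plate top",tob(ray(d,[f(585,28),f(574,328)],.1)).round(4),"clip",tob(ray(d,[f(573,395)],.015)).round(4))
g=lambda x,y:(240+(x+.5)/4-.5,190+(y+.5)/4-.5)
print("plate side",tob(ray(c,[g(82,129),g(300,190)],.1)).round(4),"corner",tob(ray(c,[g(294,303)],.03)).round(4))
# predicted +y/-y faces' outlines for mid-plane at y: pixel in the crop
for y in(.036,.038,.040):
  w=lambda k,X,z,o,s,e:((proj(k,tow(X,z))-o+.5)*s-.5+e).round().tolist()
  print(y,w(d,[[.055,y-.004],[.055,y+.004],[-.055,y-.004],[-.055,y+.004]],.1,[250,190],7,[400,0]),w(c,[[.055,y-.004],[.055,y+.004],[-.055,y-.004],[-.055,y+.004]],.1,[240,190],4,[0,0]))
E
```

```text
plate top [[ 0.0489  0.039 ]
 [-0.0533  0.0382]] clip [[-0.0717  0.0385]]
plate side [[ 0.0475  0.0397]
 [-0.0579  0.0355]] corner [[-0.0606  0.0398]]
0.036 [[606.0, 11.0], [583.0, 10.0], [592.0, 334.0], [568.0, 333.0]] [[74.0, 114.0], [67.0, 125.0], [297.0, 183.0], [290.0, 195.0]]
0.038 [[600.0, 11.0], [577.0, 10.0], [586.0, 333.0], [563.0, 332.0]] [[73.0, 117.0], [65.0, 128.0], [295.0, 186.0], [289.0, 198.0]]
0.04 [[594.0, 11.0], [571.0, 10.0], [580.0, 333.0], [557.0, 332.0]] [[71.0, 119.0], [63.0, 130.0], [294.0, 189.0], [287.0, 201.0]]
```

```bash
python3 -m inch '[{"rot":[0,0,0],"xyz":[0,0,45],"claw":0},{"rot":[0,0,0],"xyz":[0,0,45],"claw":0},{"rot":[0,0,0],"xyz":[0,0,0],"claw":0},{"rot":[0,0,0],"xyz":[0,0,0],"claw":0}]'
python3 -c "
from h import *
c=r.capture('side')
for q in('paddle','jaw_top','notebook_a','cup','padlock'):print(q,[(round(x['conf'],2),np.round(x['bbox']).tolist()) for x in r.cut_out(c,q)][:2])
s=r.sense();print(s['time'],s['wrist_force'],abs(s['qvel']).max());print(r.finish_job())"
```

```text
time: 12.5
tool_pos: [0.5427, -0.1839, 0.3015]
eef_rot: [-0.015, 0.711, -0.703, -0.005]
wrist_force: [-0.3, -0.1, -0.6]
width: -0.0
paddle [(0.94, [246.0, 254.0, 284.0, 302.0])]
jaw_top [(0.81, [243.0, 220.0, 316.0, 304.0])]
notebook_a [(0.96, [311.0, 146.0, 360.0, 194.0]), (0.81, [304.0, 152.0, 353.0, 199.0])]
cup [(0.79, [200.0, 206.0, 245.0, 264.0]), (0.55, [349.0, 136.0, 373.0, 177.0])]
padlock [(0.72, [314.0, 147.0, 359.0, 193.0]), (0.63, [360.0, 218.0, 401.0, 248.0])]
12.8 [-0.464979   -0.32932368  0.60137977] 0.006258229973865322
the job is handed in; nothing more can be done
None
```

The paddle is pressed down and stays down, and the jaw's upright plate now stands in line with the steel clip. I pressed the paddle to its stop with the closed fingertips. I then pushed the jaw back from its notebook side in two steps, looking again before the last 12 mm. I used the grey clip on the plate's edge; the two brown look-alikes off the base were ignored.

**Final checks:**
- **Alignment:** The top camera puts the plate's mid-plane at base y of about 38.5 mm and the clip at about 38.5 mm. The side camera reads the plate at 35.5 to 40 mm, a looser measurement that still agrees. I take the error as about 1 mm.
- **Paddle:** It was still down in the last picture viewed, after the final push.
- **Surroundings:** The cup and notebooks, and the second-ranked padlock detection, sit within a few pixels of where they started. The detector's top "padlock" hit was a notebook, so I discounted it. I did not recheck the jar, bottle and brush one by one, but the arm never came low near them.
- **Arm:** It finished still and clear, about 0.3 m up with no contact force, at 12.8 s on the clock.

**Force on the paddle:** The reading at the stop reached about 52 N on the fingertips, more than was needed. That is well under the 120 N wrist limit. I took the 40 N limit to cover only the arm and the gripper's body, not the fingertips.

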